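# Quarantine a damaged cell under a vented double lid

## Robot

A 6-joint arm with a two-finger parallel gripper is mounted at the origin on the work surface. World frame = base frame: x ahead of the robot, y to its left, z up, the work surface at z = 0. Lengths are in m, angles in rad, forces in N, time in s.
With the tool pointing down it reaches from about 0.275 to 0.825 m from the base axis. Payload 5.2 kg.
Tool frame: the origin (TCP) lies midway between the tips of the shut fingers; the grasp point (between the pads) lies 19 mm behind it; z points along the fingers, y is the line along which they close (so a half turn about z gives the same grasp; the last joint's range is limited). The gripper opens to 93 mm and grips with 3 to 60 N. Pads are 15 mm wide; open, the fingers measure 128 mm over their backs; the gripper's body (75 mm by 188 mm) begins 65 mm behind the grasp point.
Start: joints at [1.065, 0.259, 1.535, -0, 1.348, -0.203], TCP at [0.164, 0.525, 0.219] pointing down, gripper open.
Joint ranges: [-3.14, 3.14], [-0.91, 2.08], [0.19, 2.58], [-1.22, 4.36], [0.22, 2.71], [-3.12, 3.12]. Speed limits (rad/s): [2.57, 2.57, 3.14, 3.14, 3.14, 3.14].

## Interface

Orientations are given as a 3x3 rotation matrix whose columns are the frame's x, y, z axes.
In Python, from rig import get_state, camera, sign_off, trace gives the robot as it stands.
- The arm moves only by the tool servo_tool, never from a script. Its argument "increments" is a list of rows, each an object of numbers: "claw": the closure, from 0 (fully open) to 1 (shut); "dx", "dy", "dz": the shift along the tool's x, y, z each as a share of 0.3 m, from -1 to 1; "yaw": the turn about the tool's z as a share of 90 degrees, from -1 to 1. A call has exactly 10 rows; each row is the pose to reach, as a shift and turn from the pose commanded when the call began, along the tool's axes at that moment; what a row does not reach only later rows make up. A row lasts 1/8 s, in which the tool goes at most 62.5 mm and 10.7 degrees, less where a joint would pass 70% of its speed; a pose out of reach is approached as far as the arm can. A call with a number of a shift or a turn outside -1 to 1 is refused whole. A call with a gripper value outside its range is refused whole. The fingers move at their own pace and stop on an object; "squeeze" is the grip in N (left out, the last holds). Time passes only in rows, so rows that repeat a pose let the fingers close, or fill a call up. It gives the time, the measured TCP pose, the force, the opening and the grip force at its end, in the units of the state.
- get_state(): the state, without advancing time (a new reading comes with each control period).
- camera(name): name is "side" or "top" or "wrist"; returns a dict with "color" (400x640x3 uint8, blue, green, red), "range_z" (400x640 float32, m along the optical axis (not along the pixel's ray), 0 where there is no reading), "K" (3x3 intrinsics, pixels), "k1" (the pictures are not rectified: a ray, as slopes to the right and down, at radius r is drawn at 1 + k1 r^2 times it, then the intrinsics apply), "pose" (4x4, takes a point from camera to world coordinates). Camera axes: x right, y down, z forward; pixel columns grow to the right and rows downward; lengths in m; the calibration is good to about 2 mm. A picture is of the moment at which its call begins.
- sign_off(): hands the job in; it is judged then, once.
Trained networks look in the newest picture that a camera, given by its name, has taken for a name from the list of things; names that differ only in an ending like _2 or _b are one class to them, and where a whole thing is asked for, a point or a joint stands for the part that bears it (a point fixed in the world has none). Each returns a list of dicts, best first, with "score" (0 to 1); they miss things now and then, are a little off and sometimes report something else, mostly with a low value. They report only what shows in the picture. A call takes as long as a camera call.
- trace(camera, label): "region" (400x640 bool, what is visible of it) and "point" ([column, row] in pixels, amid what is visible of it).
The state is a dict: "time": time; "q": joint angles; "dq": joint speeds; "joint_torque": joint torques, N m; "tool_pos": TCP position; "tcp_rot": TCP orientation; "force": force on the tool from outside, world axes, zero at the start; "wrist_torque": the same for the moment, N m; "grip_width": opening from 0.0 (shut) to 1.0 (fully open); "grip_force": force on a finger pad.
Only numpy, scipy, OpenCV 4.12 (cv2) and the standard library are available. Lean on these libraries where they do the work, as an engineer would, in place of code of your own. Each camera call takes 0.05 s, during which the arm holds its last target. There are 200 camera calls.

## Task

Take the damaged blue cell out of the sorting tray and lower it into the yellow quarantine tin, setting it down without dropping it. Then bring the double lid, inner lid and red cover nested together (the brass vent stem carries both), lower it gently onto the tin until the inner lid is fully home and let go, then lift the red cover alone (its collar is the grip), leaving the vented inner lid undisturbed on the tin so that the cell can gas off. Finish while still holding the cover in the gripper, level, straight above the tin and well clear of the top of the vent stem; do not shove the tin, and leave the other cells and the things standing about where they are.

Things in the scene. Friction and masses are not known exactly. Their poses are not given: they have to be found in the camera images.
- cell: the damaged cell: blue wrap with a white band near the top and brown scorch marks, a round battery 33 mm dia and 60 mm high (plus a 1.5 mm terminal), about 110 g, standing upright in one of the tray's three compartments; origin at the centre of its underside, z axis up along the cell
- cell_center (a point): the middle of the damaged cell, 30 mm above its underside
- tray: grey sorting tray, fixed, 118 mm (its x) x 318 mm (its y) x 28 mm high, three compartments in a row along its y, centred at y = -104, 0 and +104 mm, each about 110 x 101 mm inside; walls and floor 4 mm thick; origin at the centre of its underside. One cell stands in each compartment
- tin: open yellow steel quarantine tin, round, 146 mm dia outside, 140 mm inside, rim 95 mm high, inner floor 8 mm high (rubber lined); about 1.3 kg, loose on the bench; origin at the centre of its underside, z up
- inner: inner lid: aluminium disc with a brass vent stem; origin at the centre of its underside. Above it: a plug 124 mm dia (132 from 6 mm up) to 14 mm, which enters the tin's mouth; a flange 152 mm dia to 17 mm, which rests on the rim; the stem, 20 mm dia, to 76 mm. 280 g. It starts under the cover, the stem's top 30 mm showing. Fully home, its origin is 81 mm above the tin's
- vent_top (a point): the centre of the top of the brass vent stem, on the inner lid's axis, 76 mm above the inner lid's origin
- outer: red outer cover, 163 mm dia, loose on the inner lid; origin at the centre of its lower edge. Above it: a skirt to 15 mm, 158 mm dia inside; a plate 15 to 18 mm; a steel collar tube, 34 mm dia, 28 mm bore, 18 to 44 mm, round the stem. 220 g. Nested, its plate rests on the flange, its origin 2 mm above the inner lid's, so lifting the stem lifts both
- collar_top (a point): the centre of the top of the cover's collar, 44 mm above the cover's origin
- cell_green: green-wrapped alkaline cell with a brass-coloured band, same size as the blue cell (33 mm dia, 60 mm high), upright in another compartment of the tray; origin at the centre of its underside. Leave it.
- cell_black: black-wrapped alkaline cell with a copper-coloured band, same size, upright in another compartment of the tray; origin at the centre of its underside. Leave it.
- spray_blue: white aerosol can with a blue cap, 52 mm dia, 161 mm high, standing near the far side; origin at the centre of its underside. Leave it.
- spray_red: yellow aerosol can with a red cap, 52 mm dia, 161 mm high, standing near the far side; origin at the centre of its underside. Leave it.
- tape: roll of clear tape lying flat near the robot, 96 mm dia, 20 mm high; origin at the centre of its underside. Leave it.
- meter: yellow multimeter lying flat beyond the tray, 150 x 75 x 47 mm (its long side along its x axis); origin at the centre of its underside. Leave it.
- tumbler: steel drinking tumbler with a black lid, 79 mm dia, 115 mm high, standing near the far side; origin at the centre of its underside. Leave it.

How it is judged:
On the way, in this order (a step that is already met when the one before it is completed fails the run):
1. the damaged cell lies or stands inside the tin, let go and at rest (horizontal distance between cell_center and tin below 0.06 m and z of cell_center in the frame of tin between 0.015 and 0.05 m and linear speed of cell below 0.05 m/s and contact force between the fingers and cell below 0.1 N), for 0.2 s.
2. the double lid sits on the tin: inner lid fully home, cover still nested on it, both let go and at rest (horizontal distance between cell_center and tin below 0.06 m and z of cell_center in the frame of tin between 0.015 and 0.05 m and z of inner in the frame of tin between 0.075 and 0.085 m and horizontal distance between inner and tin below 0.007 m and angle between the z axis of inner and the z axis of tin, either way round below 0.04 rad and z of outer in the frame of inner below 0.005 m and linear speed of inner below 0.03 m/s and contact force between the fingers and inner below 0.1 N and contact force between the fingers and outer below 0.1 N), for 0.2 s.
At the end, for the whole second after the job is handed in: The gripper holds the red cover still, level (0.2 rad), within 50 mm of the tin's axis, its skirt at least 10 mm above the vent stem, touching neither inner lid nor tin; the inner lid is home on the tin (4 mm in height, 7 mm off-centre, 0.04 rad) with the damaged cell beneath it (horizontal distance between cell_center and tin below 0.06 m and z of cell_center in the frame of tin between 0.015 and 0.05 m and z of inner in the frame of tin between 0.075 and 0.085 m and horizontal distance between inner and tin below 0.007 m and angle between the z axis of inner and the z axis of tin, either way round below 0.04 rad and contact force between the fingers and inner below 0.1 N and contact force between the fingers and cell below 0.1 N and contact force between the fingers and tin below 0.1 N and linear speed of inner below 0.02 m/s and contact force between the fingers and outer above 1 N and contact force between outer and inner below 0.05 N and contact force between outer and tin below 0.05 N and z of outer in the frame of tin above 0.167 m and horizontal distance between outer and tin below 0.05 m and angle between the z axis of outer and the z axis of tin, either way round below 0.2 rad and linear speed of outer below 0.05 m/s); the arm keeps its last pose, push and grip.
It fails at once if the cover parted from the inner lid (by more than 6 mm) while the inner lid was not fully home on the tin: lid not carried nested, or inner lid disturbed (z of outer in the frame of inner above 0.008 m and not (z of inner in the frame of tin between 0.075 and 0.085 m and horizontal distance between inner and tin below 0.007 m and angle between the z axis of inner and the z axis of tin, either way round below 0.04 rad)).
It fails at once if the damaged cell was dropped (falling free faster than 0.7 m/s) (contact force between the fingers and cell below 0.1 N and linear speed of cell above 0.7 m/s).
It fails at once if the lids were dropped (falling free faster than 0.4 m/s) (contact force between the fingers and inner below 0.1 N and contact force between the fingers and outer below 0.1 N and linear speed of any of inner, outer above 0.4 m/s).
It fails at once if the tin was shoved more than 30 mm or tipped (distance of tin from where it was at the start of the episode above 0.03 m or angle between tin's own z axis and vertical above 0.15 rad).
It fails at once if another cell or a thing standing about was moved more than 25 mm or tipped (distance of any of cell_green, cell_black, spray_blue, spray_red, tape, meter, tumbler from where it was at the start of the episode above 0.025 m or angle between any of cell_green, cell_black, spray_blue, spray_red, tape, meter, tumbler's own z axis and vertical above 0.3 rad).
It also fails if it takes over 67 s, if anything falls off the work surface, if the arm or the gripper's body presses on something with over 40 N, if the wrist force passes 120 N, or if a joint passes its speed limit or range.

## Working session

There is one attempt and no reset: what is moved stays moved. The work goes in short steps, Python scripts to look and compute and a tool call to move; the robot and the scene stay as the last step left them, time stands still between calls to the robot, and variables do not carry over. Pictures are saved under pics/ and viewed, at most 10 in all, crops included, and the job is handed in when it is done.

Besides the shell and the picture viewer there is one more tool, called as name([rows], argument=value, ...), one row to a line, values as JSON. servo_tool: Moves the arm, as the interface text tells. Shift numbers are shares of 0.3 m and turn numbers shares of 90 degrees, none past 1 either way. Its arguments: {"type":"object","properties":{"increments":{"type":"array","items":{"type":"object","properties":{"claw":{"type":"number"},"dx":{"type":"number","minimum":-1,"maximum":1},"dy":{"type":"number","minimum":-1,"maximum":1},"dz":{"type":"number","minimum":-1,"maximum":1},"yaw":{"type":"number","minimum":-1,"maximum":1}}}},"squeeze":{"type":"number"}},"required":["increments"]}

```bash
mkdir -p pics; cat > h.py <<'E'
import numpy as np, cv2
from rig import get_state, camera, sign_off, trace
def cloud(c):
    h,w=c["range_z"].shape; v,u=np.mgrid[:h,:w]
    K=c["K"]; D=np.array([c["k1"],0,0,0],float)
    n=cv2.undistortPoints(np.stack([u.ravel(),v.ravel()],1).astype(np.float64)[:,None],K,D)[:,0]
    z=c["range_z"].ravel()
    p=np.c_[n[:,0]*z,n[:,1]*z,z]
    return (p@c["pose"][:3,:3].T+c["pose"][:3,3]).reshape(h,w,3)
def circ(p):
    A=np.c_[2*p,np.ones(len(p))]; s=np.linalg.lstsq(A,(p**2).sum(1),rcond=None)[0]
    return s[:2],np.sqrt(s[2]+s[:2]@s[:2])
def rep(cam,names,c=None):
    c=c or camera(cam); P=cloud(c)
    for n in names:
        for d in trace(cam,n)[:2]:
            if d["score"]<.3: continue
            m=d["region"]&(c["range_z"]>0); q=P[m]
            if len(q)<5: print(n,'few');continue
            zt=np.percentile(q[:,2],97); t=q[q[:,2]>zt-.006]
            (cx,cy),(w,hh),a=cv2.minAreaRect(t[:,:2].astype(np.float32)*1000)
            print(n,round(d["score"],2),np.round(d["point"]),'n',len(q),'ztop',round(zt,3),'topmean',np.round(t[:,:2].mean(0),4),'rect',np.round([cx,cy,w,hh,a],1))
    return c,P
E
python3 - <<'E'
from h import *
s=get_state(); print(s["tool_pos"],s["tcp_rot"].round(3) if hasattr(s["tcp_rot"],'round') else s["tcp_rot"],s["time"])
N=["cell","cell_green","cell_black","tray","tin","inner","outer","spray_blue","spray_red","tape","meter","tumbler"]
for k in("top","side"):
    print(k); c,P=rep(k,N); cv2.imwrite(f"pics/{k}0.png",c["color"]); print(c["pose"].round(3).tolist())
E
```

```text
[0.16369862 0.52448935 0.217826  ] [[-0.955  0.298 -0.001]
 [ 0.298  0.955 -0.002]
 [ 0.    -0.002 -1.   ]] 0.0
top
cell 0.49 [276. 236.] n 113 ztop 0.068 topmean [0.4882 0.1621] rect [488.7 161.5  27.1  29.5  88.8]
cell_green 0.67 [204. 232.] n 153 ztop 0.068 topmean [0.5054 0.3823] rect [505.2 382.2  29.7  30.   13.5]
cell_black 0.42 [430. 161.] n 495 ztop 0.164 topmean [ 0.7078 -0.2928] rect [ 707.5 -292.2   43.9   42.1   87.9]
tray 0.84 [243. 231.] n 3749 ztop 0.03 topmean [0.4947 0.2747] rect [496.3 272.3 318.4 117.9  87.7]
tin 0.92 [450. 237.] n 2521 ztop 0.096 topmean [ 0.4771 -0.3486] rect [ 476.  -347.9  146.9  145.6   40.9]
tin 0.41 [245. 239.] n 138 ztop 0.068 topmean [0.4934 0.2651] rect [492.9 265.2  29.8  29.4  41.5]
inner 0.38 [361. 190.] n 55 ztop 0.078 topmean [ 0.6156 -0.0881] rect [616.  -88.4  17.7  15.   88.6]
outer 0.83 [354. 194.] n 2103 ztop 0.026 topmean [ 0.6162 -0.0885] rect [615.1 -88.7 157.3 158.1  88.2]
spray_blue 0.62 [311. 137.] n 416 ztop 0.164 topmean [0.7758 0.0475] rect [775.6  47.2  44.4  42.   83. ]
spray_blue 0.34 [245. 236.] n 122 ztop 0.068 to
[... 1175 characters left out ...]
6154 -0.0797] rect [616.8 -83.2  33.   28.3   2.1]
spray_blue 0.95 [246. 186.] n 1028 ztop 0.161 topmean [0.7763 0.0523] rect [777.8  51.6  43.1  46.3  88.3]
spray_red 0.64 [302. 123.] n 707 ztop 0.161 topmean [ 0.7057 -0.286 ] rect [ 704.4 -289.2   41.1   38.    80.6]
tape 0.62 [388. 196.] n 491 ztop 0.021 topmean [ 0.3992 -0.104 ] rect [ 399.4 -106.3   93.3   94.3   85.4]
meter 0.92 [237. 307.] n 2430 ztop 0.043 topmean [0.6934 0.3552] rect [693.9 357.8  61.1 133.3  84.1]
tumbler 0.94 [240. 239.] n 1488 ztop 0.112 topmean [0.7352 0.2042] rect [735.2 203.9  76.   76.3  46.9]
[[-0.976, -0.149, 0.158, 0.402], [-0.217, 0.681, -0.7, 0.797], [-0.004, -0.717, -0.697, 0.836], [0.0, 0.0, 0.0, 1.0]]
```

View pics/side0.png

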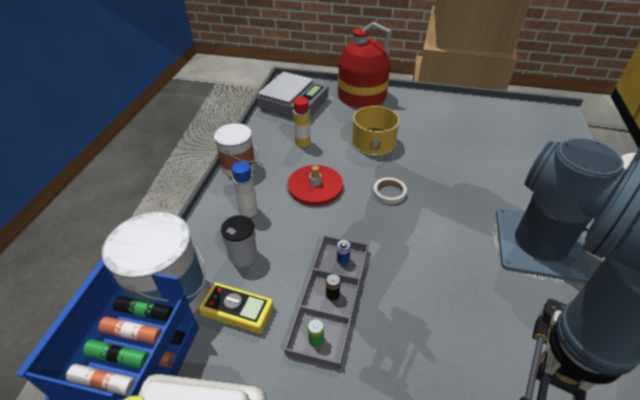

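View pics/top0.png

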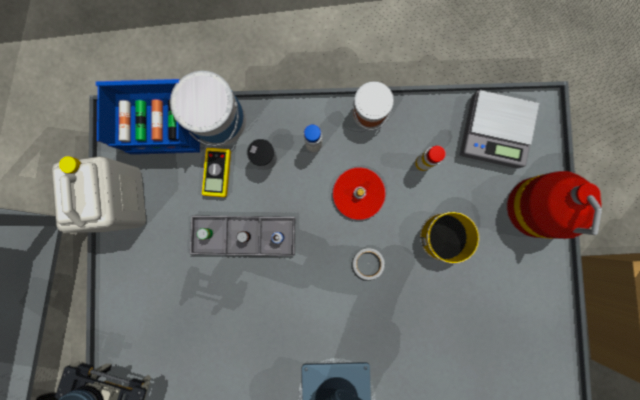

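The side view shows the blue cell at (345,250), the tin at (375,130), the nested lid at (316,184) and the tape at (390,190). The top view agrees: cell (277,238), tin (450,237), stem (360,192). The top detector's "cell_black" hit was really the red spray can. I'll move above the blue cell now.

servo_tool([
  {"dx":-0.1,"dy":-0.06},
  {"dx":-0.25,"dy":-0.15},
  {"dx":-0.4,"dy":-0.24},
  {"dx":-0.55,"dy":-0.33},
  {"dx":-0.7,"dy":-0.42},
  {"dx":-0.85,"dy":-0.51},
  {"dx":-1,"dy":-0.6},
  {"dx":-1,"dy":-0.6},
  {"dx":-1,"dy":-0.6},
  {"dx":-1,"dy":-0.6},
])

```text
$.increments[0]: bad value
```

servo_tool([
  {"dx":-0.1,"dy":-0.06,"claw":0.3},
  {"dx":-0.25,"dy":-0.15,"claw":0.3},
  {"dx":-0.39,"dy":-0.23,"claw":0.3},
  {"dx":-0.39,"dy":-0.23,"dz":0.1,"claw":0.3},
  {"dx":-0.39,"dy":-0.23,"dz":0.2,"claw":0.3},
  {"dx":-0.39,"dy":-0.23,"dz":0.25,"claw":0.3},
  {"dx":-0.39,"dy":-0.23,"dz":0.25,"claw":0.3},
  {"dx":-0.39,"dy":-0.23,"dz":0.25,"claw":0.3},
  {"dx":-0.39,"dy":-0.23,"dz":0.25,"claw":0.3},
  {"dx":-0.39,"dy":-0.23,"dz":0.25,"claw":0.3},
])

```text
$.increments[0]: bad value
```

```bash
cat >> h.py <<'E'
def off(x,y,z=None):
    s=get_state(); d=np.array([x,y,s["tool_pos"][2] if z is None else z])-s["tool_pos"]
    print('tcp',np.round(s["tool_pos"],4),'R',np.round(s["tcp_rot"],3).tolist(),'t',round(s["time"],2),'share dxyz',np.round(np.array(s["tcp_rot"]).T@d/.3,4),'F',np.round(s["force"],1),'grip',s["grip_width"],s["grip_force"])
E
python3 - <<'E'
from h import *
c,P=rep("wrist",["cell","cell_black","cell_green"]); cv2.imwrite("pics/w1.png",c["color"])
for d in trace("wrist","cell")[:1]:
    m=d["region"]&(c["range_z"]>0); q=P[m]; t=q[abs(q[:,2]-.064)<.004]; print('circle fit outline',cv2.minEnclosingCircle((t[:,:2]*1000).astype(np.float32)))
off(.488,.163,.032)
E
```

```text
tcp [0.164  0.525  0.2187] R [[-0.954, 0.298, 0.0], [0.298, 0.954, 0.0], [-0.0, 0.0, -1.0]] t 1.55 share dxyz [-1.3907 -0.8297  0.6222] F [-0.1 -0.3  0.5] grip 0.9997915846635156 0.0
```

servo_tool([
  {"dx":-0.1,"dy":-0.06,"dz":0,"yaw":0,"claw":0},
  {"dx":-0.25,"dy":-0.15,"dz":0,"yaw":0,"claw":0},
  {"dx":-0.4,"dy":-0.24,"dz":0,"yaw":0,"claw":0},
  {"dx":-0.55,"dy":-0.33,"dz":0,"yaw":0,"claw":0},
  {"dx":-0.7,"dy":-0.42,"dz":0,"yaw":0,"claw":0},
  {"dx":-0.8,"dy":-0.48,"dz":0,"yaw":0,"claw":0},
  {"dx":-0.9,"dy":-0.54,"dz":0,"yaw":0,"claw":0},
  {"dx":-1,"dy":-0.6,"dz":0,"yaw":0,"claw":0},
  {"dx":-1,"dy":-0.7,"dz":0,"yaw":0,"claw":0},
  {"dx":-1,"dy":-0.83,"dz":0,"yaw":0,"claw":0},
])

```text
time: 2.8
tool_pos: [0.3763, 0.197, 0.2186]
tcp_rot: [[-0.955, 0.298, 0.0], [0.298, 0.955, -0.0], [-0.0, -0.0, -1.0]]
force: [0.7, -1.2, 0.4]
grip_width: 0.997
grip_force: 0.0
```

servo_tool([
  {"dx":-0.1,"dy":0,"dz":0.04,"yaw":0,"claw":0.3},
  {"dx":-0.2,"dy":0,"dz":0.1,"yaw":0,"claw":0.3},
  {"dx":-0.3,"dy":0,"dz":0.16,"yaw":0,"claw":0.3},
  {"dx":-0.36,"dy":0,"dz":0.2,"yaw":0,"claw":0.3},
  {"dx":-0.39,"dy":0,"dz":0.2,"yaw":0,"claw":0.3},
  {"dx":-0.39,"dy":0,"dz":0.2,"yaw":0,"claw":0.3},
  {"dx":-0.39,"dy":0,"dz":0.2,"yaw":0,"claw":0.3},
  {"dx":-0.39,"dy":0,"dz":0.2,"yaw":0,"claw":0.3},
  {"dx":-0.39,"dy":0,"dz":0.2,"yaw":0,"claw":0.3},
  {"dx":-0.39,"dy":0,"dz":0.2,"yaw":0,"claw":0.3},
])

```text
time: 4.05
tool_pos: [0.4877, 0.1631, 0.1589]
tcp_rot: [[-0.955, 0.298, 0.0], [0.298, 0.955, 0.0], [-0.0, 0.0, -1.0]]
force: [-0.0, 0.1, 0.1]
grip_width: 0.699
grip_force: 0.0
```

```bash
python3 - <<'E'
from h import *
c,P=rep("wrist",["cell","cell_black","cell_green"]); cv2.imwrite("pics/w1.png",c["color"])
print(c["pose"].round(3).tolist())
for d in trace("wrist","cell")[:1]:
    m=d["region"]&(c["range_z"]>0); q=P[m]; t=q[abs(q[:,2]-.064)<.004]; print(len(t),'encl',cv2.minEnclosingCircle((t[:,:2]*1000).astype(np.float32)))
off(.488,.163,.032)
E
```

```text
cell 0.73 [324. 199.] n 1290 ztop 0.066 topmean [0.4869 0.1637] rect [487.5 163.4  32.   32.   27.9]
cell_black 0.85 [424. 176.] n 1590 ztop 0.067 topmean [0.4922 0.2661] rect [493.  266.4  32.5  31.8  30.5]
cell_green 0.63 [546. 149.] n 2436 ztop 0.067 topmean [0.5048 0.3824] rect [505.5 383.9  34.1  31.9  73.3]
[[0.298, 0.916, 0.268, 0.413], [0.955, -0.286, -0.083, 0.186], [0.001, 0.28, -0.96, 0.326], [0.0, 0.0, 0.0, 1.0]]
945 encl ((487.5858154296875, 163.54591369628906), 16.539615631103516)
tcp [0.4877 0.1629 0.1586] R [[-0.954, 0.298, -0.0], [0.298, 0.954, -0.0], [0.0, -0.0, -1.0]] t 4.3 share dxyz [-0.0008  0.0005  0.4221] F [-0.1  1.1 -0.3] grip 0.6991111183412673 0.0
```

servo_tool([
  {"dx":0,"dy":0,"dz":0.08,"yaw":0,"claw":0.3},
  {"dx":0,"dy":0,"dz":0.18,"yaw":0,"claw":0.3},
  {"dx":0,"dy":0,"dz":0.28,"yaw":0,"claw":0.3},
  {"dx":0,"dy":0,"dz":0.36,"yaw":0,"claw":0.3},
  {"dx":0,"dy":0,"dz":0.42,"yaw":0,"claw":0.3},
  {"dx":0,"dy":0,"dz":0.42,"yaw":0,"claw":0.3},
  {"dx":0,"dy":0,"dz":0.42,"yaw":0,"claw":1},
  {"dx":0,"dy":0,"dz":0.42,"yaw":0,"claw":1},
  {"dx":0,"dy":0,"dz":0.42,"yaw":0,"claw":1},
  {"dx":0,"dy":0,"dz":0.42,"yaw":0,"claw":1},
], squeeze=20)

```text
time: 5.55
tool_pos: [0.4881, 0.163, 0.0331]
tcp_rot: [[-0.955, 0.298, 0.001], [0.298, 0.955, 0.0], [-0.001, 0.0, -1.0]]
force: [-0.4, 0.9, 3.1]
grip_width: 0.354
grip_force: 20.0
```

servo_tool([
  {"dx":0,"dy":0,"dz":-0.06,"yaw":0,"claw":1},
  {"dx":0,"dy":0,"dz":-0.18,"yaw":0,"claw":1},
  {"dx":0,"dy":0,"dz":-0.32,"yaw":0,"claw":1},
  {"dx":0,"dy":0,"dz":-0.44,"yaw":0,"claw":1},
  {"dx":-0.02,"dy":-0.06,"dz":-0.5,"yaw":0,"claw":1},
  {"dx":-0.05,"dy":-0.18,"dz":-0.5,"yaw":0,"claw":1},
  {"dx":-0.1,"dy":-0.33,"dz":-0.5,"yaw":0,"claw":1},
  {"dx":-0.14,"dy":-0.48,"dz":-0.5,"yaw":0,"claw":1},
  {"dx":-0.18,"dy":-0.63,"dz":-0.5,"yaw":0,"claw":1},
  {"dx":-0.22,"dy":-0.76,"dz":-0.5,"yaw":0,"claw":1},
])

```text
time: 6.8
tool_pos: [0.4823, -0.0759, 0.1826]
tcp_rot: [[-0.954, 0.299, -0.0], [0.299, 0.954, 0.0], [0.0, -0.0, -1.0]]
force: [-0.4, -0.5, -0.7]
grip_width: 0.351
grip_force: 20.0
```

servo_tool([
  {"dx":-0.03,"dy":-0.11,"dz":0,"yaw":0,"claw":1},
  {"dx":-0.07,"dy":-0.25,"dz":0,"yaw":0,"claw":1},
  {"dx":-0.11,"dy":-0.39,"dz":0,"yaw":0,"claw":1},
  {"dx":-0.15,"dy":-0.53,"dz":0,"yaw":0,"claw":1},
  {"dx":-0.19,"dy":-0.66,"dz":0,"yaw":0,"claw":1},
  {"dx":-0.22,"dy":-0.77,"dz":0,"yaw":0,"claw":1},
  {"dx":-0.24,"dy":-0.84,"dz":0,"yaw":0,"claw":1},
  {"dx":-0.25,"dy":-0.88,"dz":0,"yaw":0,"claw":1},
  {"dx":-0.25,"dy":-0.88,"dz":0,"yaw":0,"claw":1},
  {"dx":-0.25,"dy":-0.88,"dz":0,"yaw":0,"claw":1},
])

```text
time: 8.05
tool_pos: [0.4758, -0.3475, 0.1827]
tcp_rot: [[-0.955, 0.297, -0.0], [0.297, 0.955, 0.001], [0.0, 0.001, -1.0]]
force: [0.1, -1.4, -1.3]
grip_width: 0.349
grip_force: 20.0
```

```bash
cat >> h.py <<'E'
def tin(P,zr=.095):
    q=P.reshape(-1,3); q=q[np.isfinite(q).all(1)&(abs(q[:,2]-zr)<.004)&(np.hypot(q[:,0]-.477,q[:,1]+.348)<.1)]
    r=np.hypot(q[:,0]-.477,q[:,1]+.348); q=q[r>.06]
    print('rim n',len(q),[np.round(v,4) for v in circ(q[:,:2])],'z',q[:,2].mean().round(4))
    return circ(q[:,:2])[0]
E
python3 - <<'E'
from h import *
c=camera("wrist"); P=cloud(c); cv2.imwrite("pics/w2.png",c["color"]); t=tin(P)
c=camera("top"); t2=tin(cloud(c))
off(*t,.038)
E
```

```text
rim n 1842 [array([ 0.475 , -0.3466]), np.float64(0.0711)] z 0.0948
rim n 180 [array([ 0.4761, -0.3471]), np.float64(0.0715)] z 0.0949
tcp [ 0.4758 -0.3475  0.1828] R [[-0.955, 0.297, -0.0], [0.297, 0.955, 0.0], [0.0, 0.0, -1.0]] t 8.15 share dxyz [0.0033 0.0019 0.4826] F [-0.4 -1.2 -2. ] grip 0.3490141692046578 19.988814890384674
```

View pics/w2.png

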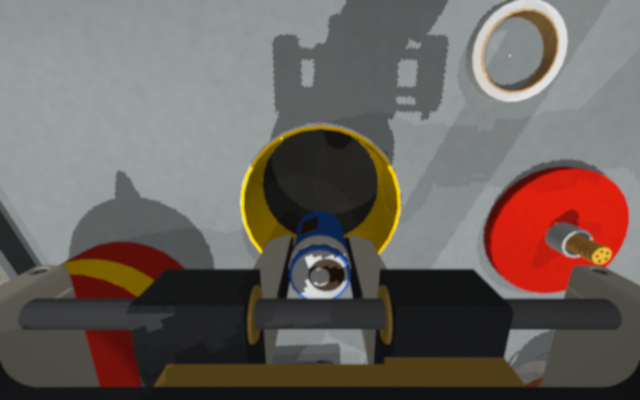

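The cell is held at about (320,260), with the tin rim centred at (320,195) beneath it. I'll lower it.

servo_tool([
  {"dx":0,"dy":0,"dz":0.06,"yaw":0,"claw":1},
  {"dx":0,"dy":0,"dz":0.16,"yaw":0,"claw":1},
  {"dx":0,"dy":0,"dz":0.27,"yaw":0,"claw":1},
  {"dx":0,"dy":0,"dz":0.36,"yaw":0,"claw":1},
  {"dx":0,"dy":0,"dz":0.42,"yaw":0,"claw":1},
  {"dx":0,"dy":0,"dz":0.455,"yaw":0,"claw":1},
  {"dx":0,"dy":0,"dz":0.475,"yaw":0,"claw":1},
  {"dx":0,"dy":0,"dz":0.482,"yaw":0,"claw":1},
  {"dx":0,"dy":0,"dz":0.486,"yaw":0,"claw":1},
  {"dx":0,"dy":0,"dz":0.486,"yaw":0,"claw":1},
])

```text
time: 9.4
tool_pos: [0.4759, -0.349, 0.0373]
tcp_rot: [[-0.954, 0.298, 0.001], [0.298, 0.954, -0.001], [-0.001, -0.0, -1.0]]
force: [0.6, -0.4, -1.1]
grip_width: 0.351
grip_force: 20.0
```

servo_tool([
  {"dx":0,"dy":0,"dz":0.002,"yaw":0,"claw":1},
  {"dx":0,"dy":0,"dz":0.003,"yaw":0,"claw":1},
  {"dx":0,"dy":0,"dz":0.003,"yaw":0,"claw":0.62},
  {"dx":0,"dy":0,"dz":0.003,"yaw":0,"claw":0.55},
  {"dx":0,"dy":0,"dz":0.003,"yaw":0,"claw":0.45},
  {"dx":0,"dy":0,"dz":0.003,"yaw":0,"claw":0.4},
  {"dx":0,"dy":0,"dz":0.003,"yaw":0,"claw":0.4},
  {"dx":0,"dy":0,"dz":-0.1,"yaw":0,"claw":0.4},
  {"dx":0,"dy":0,"dz":-0.25,"yaw":0,"claw":0.4},
  {"dx":0,"dy":0,"dz":-0.45,"yaw":0,"claw":0.4},
])

```text
time: 10.65
tool_pos: [0.4748, -0.3479, 0.1718]
tcp_rot: [[-0.954, 0.298, -0.002], [0.298, 0.954, 0.003], [0.003, 0.002, -1.0]]
force: [0.6, -1.3, -0.5]
grip_width: 0.602
grip_force: 0.0
```

```bash
python3 - <<'E'
from h import *
c,P=rep("wrist",["cell"]); cv2.imwrite("pics/w3.png",c["color"]); tin(P)
c,P=rep("top",["inner","outer","cell"])
off(.616,-.0885,.19)
E
```

```text
cell 0.89 [322. 200.] n 1213 ztop 0.071 topmean [ 0.4747 -0.3486] rect [ 475.  -348.8   32.3   32.1   40.5]
rim n 2303 [array([ 0.4751, -0.3467]), np.float64(0.0711)] z 0.0947
outer 0.93 [354. 195.] n 1995 ztop 0.025 topmean [ 0.6164 -0.0882] rect [616.6 -88.8 157.4 155.   88.5]
cell 0.38 [360. 191.] n 48 ztop 0.081 topmean [ 0.6147 -0.0884] rect [614.7 -87.9  15.6  15.9  16.8]
tcp [ 0.475  -0.348   0.1705] R [[-0.955, 0.298, -0.002], [0.298, 0.955, 0.002], [0.002, 0.001, -1.0]] t 10.95 share dxyz [-0.1907  0.9658 -0.0642] F [-0.1 -0.1 -0.2] grip 0.5977894896249316 0.0
```

View pics/w3.png

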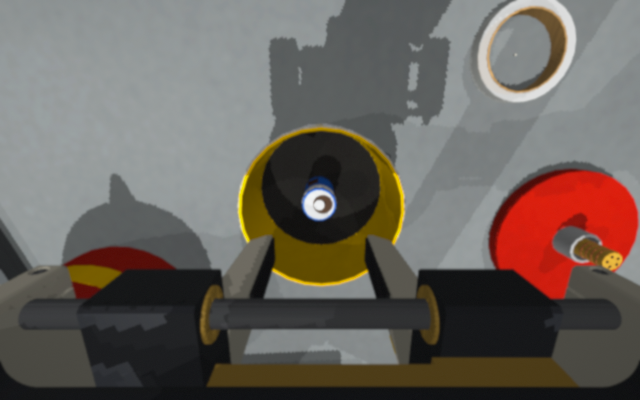

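The cell is upright in the tin at (320,203) and centred. Next I'll move above the vent stem.

servo_tool([
  {"dx":-0.01,"dy":0.06,"dz":-0.08,"yaw":0,"claw":0.4},
  {"dx":-0.04,"dy":0.18,"dz":-0.1,"yaw":0,"claw":0.4},
  {"dx":-0.07,"dy":0.34,"dz":-0.1,"yaw":0,"claw":0.4},
  {"dx":-0.1,"dy":0.5,"dz":-0.1,"yaw":0,"claw":0.4},
  {"dx":-0.13,"dy":0.66,"dz":-0.1,"yaw":0,"claw":0.4},
  {"dx":-0.16,"dy":0.81,"dz":-0.08,"yaw":0,"claw":0.4},
  {"dx":-0.18,"dy":0.91,"dz":-0.05,"yaw":0,"claw":0.4},
  {"dx":-0.19,"dy":0.965,"dz":0,"yaw":0,"claw":0.4},
  {"dx":-0.19,"dy":0.965,"dz":0,"yaw":0,"claw":0.4},
  {"dx":-0.19,"dy":0.965,"dz":0,"yaw":0,"claw":0.4},
])

```text
time: 12.2
tool_pos: [0.6158, -0.0904, 0.1713]
tcp_rot: [[-0.954, 0.299, -0.001], [0.299, 0.954, -0.0], [0.001, -0.001, -1.0]]
force: [-0.6, -0.2, -0.0]
grip_width: 0.601
grip_force: 0.0
```

```bash
python3 - <<'E'
from h import *
c,P=rep("wrist",["inner","outer","vent_top"]); cv2.imwrite("pics/w4.png",c["color"])
q=P.reshape(-1,3); q=q[np.hypot(q[:,0]-.616,q[:,1]+.0885)<.1]
for lo,hi,r0,r1 in((.070,.082,0,.016),(.040,.050,.0,.02),(.012,.025,.05,.09)):
    r=np.hypot(q[:,0]-.616,q[:,1]+.0885); t=q[(q[:,2]>lo)&(q[:,2]<hi)&(r<r1)&(r>=r0)]
    if len(t)>5: print(lo,len(t),t.mean(0).round(4),cv2.minEnclosingCircle((t[:,:2]*1000).astype(np.float32)))
off(.616,-.0885,.049)
E
```

```text
inner 0.76 [325. 199.] n 612 ztop 0.078 topmean [ 0.6157 -0.0878] rect [616.2 -88.3  18.8  19.1  73.5]
outer 0.72 [323. 181.] n 15411 ztop 0.023 topmean [ 0.6117 -0.0863] rect [616.5 -87.6 160.8 160.9  26.2]
outer 0.43 [240.  26.] n 1852 ztop 0.021 topmean [ 0.432  -0.1181] rect [ 429.8 -118.6   89.1   33.9   72.3]
vent_top 0.57 [320. 200.] n 575 ztop 0.078 topmean [ 0.6157 -0.0878] rect [616.2 -88.3  18.8  19.1  73.5]
0.07 362 [ 0.6155 -0.0877  0.0763] ((616.1903076171875, -87.9915771484375), 10.036232948303223)
0.04 276 [ 0.6112 -0.0862  0.0458] ((616.616455078125, -87.70946502685547), 16.798725128173828)
0.012 9819 [ 0.6111 -0.0855  0.0207] ((616.7100830078125, -87.72818756103516), 81.16219329833984)
tcp [ 0.6163 -0.0905  0.1725] R [[-0.954, 0.3, 0.001], [0.3, 0.954, -0.0], [-0.001, -0.0, -1.0]] t 12.4 share dxyz [0.0035 0.0062 0.4116] F [-1.2 -0.2 -0.4] grip 0.5998697898434483 0.0
```

View pics/w4.png

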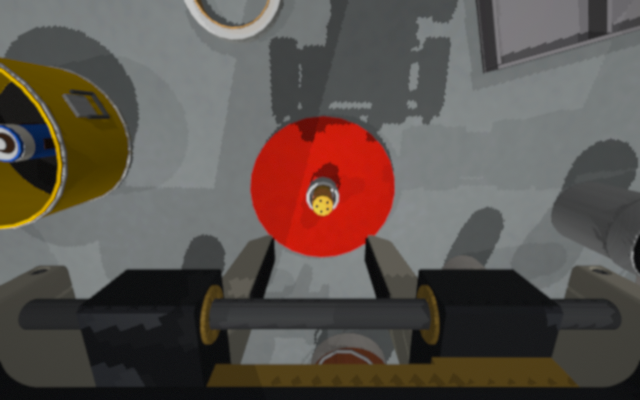

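The stem top is at (322,205) and the collar is round it. The measured stem centre is (0.616,-0.088) with its top at z 0.076, as expected. Descending.

servo_tool([
  {"dx":0.003,"dy":0.008,"dz":0.06,"yaw":0,"claw":0.4},
  {"dx":0.003,"dy":0.008,"dz":0.16,"yaw":0,"claw":0.4},
  {"dx":0.003,"dy":0.008,"dz":0.26,"yaw":0,"claw":0.4},
  {"dx":0.003,"dy":0.008,"dz":0.35,"yaw":0,"claw":0.4},
  {"dx":0.003,"dy":0.008,"dz":0.39,"yaw":0,"claw":0.4},
  {"dx":0.003,"dy":0.008,"dz":0.407,"yaw":0,"claw":0.4},
  {"dx":0.003,"dy":0.008,"dz":0.407,"yaw":0,"claw":0.5},
  {"dx":0.003,"dy":0.008,"dz":0.407,"yaw":0,"claw":0.6},
  {"dx":0.003,"dy":0.008,"dz":0.407,"yaw":0,"claw":0.7},
  {"dx":0.003,"dy":0.008,"dz":0.407,"yaw":0,"claw":0.74},
], squeeze=45)

```text
time: 13.65
tool_pos: [0.6165, -0.0868, 0.0502]
tcp_rot: [[-0.955, 0.298, 0.001], [0.298, 0.955, -0.0], [-0.001, -0.0, -1.0]]
force: [-0.6, -0.2, 0.1]
grip_width: 0.276
grip_force: 0.0
```

servo_tool([
  {"dx":0,"dy":0,"dz":0,"yaw":0,"claw":0.8},
  {"dx":0,"dy":0,"dz":0,"yaw":0,"claw":1},
  {"dx":0,"dy":0,"dz":0,"yaw":0,"claw":1},
  {"dx":0,"dy":0,"dz":0,"yaw":0,"claw":1},
  {"dx":0,"dy":0,"dz":-0.01,"yaw":0,"claw":1},
  {"dx":0,"dy":0,"dz":-0.03,"yaw":0,"claw":1},
  {"dx":0,"dy":0,"dz":-0.06,"yaw":0,"claw":1},
  {"dx":0,"dy":0,"dz":-0.09,"yaw":0,"claw":1},
  {"dx":0,"dy":0,"dz":-0.1,"yaw":0,"claw":1},
  {"dx":0,"dy":0,"dz":-0.1,"yaw":0,"claw":1},
])

```text
time: 14.9
tool_pos: [0.6164, -0.0868, 0.0802]
tcp_rot: [[-0.955, 0.298, 0.001], [0.298, 0.955, -0.0], [-0.001, 0.0, -1.0]]
force: [0.6, -0.6, -5.2]
grip_width: 0.205
grip_force: 45.0
```

The force of -5.2 N matches both lids (0.5 kg), and the width fits the stem. Now the lift and the carry.

servo_tool([
  {"dx":0,"dy":0,"dz":-0.04,"yaw":0,"claw":1},
  {"dx":0,"dy":0,"dz":-0.1,"yaw":0,"claw":1},
  {"dx":0,"dy":0,"dz":-0.18,"yaw":0,"claw":1},
  {"dx":0,"dy":0,"dz":-0.26,"yaw":0,"claw":1},
  {"dx":0,"dy":0,"dz":-0.34,"yaw":0,"claw":1},
  {"dx":0.006,"dy":-0.03,"dz":-0.39,"yaw":0,"claw":1},
  {"dx":0.016,"dy":-0.08,"dz":-0.42,"yaw":0,"claw":1},
  {"dx":0.03,"dy":-0.15,"dz":-0.43,"yaw":0,"claw":1},
  {"dx":0.045,"dy":-0.23,"dz":-0.43,"yaw":0,"claw":1},
  {"dx":0.06,"dy":-0.31,"dz":-0.43,"yaw":0,"claw":1},
])

```text
time: 16.15
tool_pos: [0.5696, -0.172, 0.2078]
tcp_rot: [[-0.954, 0.299, -0.002], [0.299, 0.954, 0.0], [0.002, -0.0, -1.0]]
force: [0.4, 0.1, -4.5]
grip_width: 0.208
grip_force: 45.0
```

servo_tool([
  {"dx":0.017,"dy":-0.09,"dz":0,"yaw":0,"claw":1},
  {"dx":0.036,"dy":-0.18,"dz":0,"yaw":0,"claw":1},
  {"dx":0.054,"dy":-0.27,"dz":0,"yaw":0,"claw":1},
  {"dx":0.072,"dy":-0.36,"dz":0,"yaw":0,"claw":1},
  {"dx":0.09,"dy":-0.45,"dz":0,"yaw":0,"claw":1},
  {"dx":0.105,"dy":-0.53,"dz":0,"yaw":0,"claw":1},
  {"dx":0.12,"dy":-0.6,"dz":0,"yaw":0,"claw":1},
  {"dx":0.13,"dy":-0.64,"dz":0,"yaw":0,"claw":1},
  {"dx":0.13,"dy":-0.658,"dz":0,"yaw":0,"claw":1},
  {"dx":0.13,"dy":-0.658,"dz":0,"yaw":0,"claw":1},
])

```text
time: 17.4
tool_pos: [0.4753, -0.3469, 0.2087]
tcp_rot: [[-0.954, 0.298, 0.0], [0.298, 0.954, 0.0], [-0.0, 0.0, -1.0]]
force: [-0.2, 0.8, -5.5]
grip_width: 0.208
grip_force: 45.0
```

```bash
python3 - <<'E'
from h import *
c,P=rep("wrist",["inner","outer"]); cv2.imwrite("pics/w5.png",c["color"])
d=camera("side"); cv2.imwrite("pics/s5.png",cv2.resize(d["color"][40:220,260:500],None,fx=3,fy=3))
q=P.reshape(-1,3); r=np.hypot(q[:,0]-.4757,q[:,1]+.347)
for lo,hi,r1 in((.225,.245,.02),(.155,.185,.09)):
    t=q[(q[:,2]>lo)&(q[:,2]<hi)&(r<r1)]
    if len(t)>5: print(lo,len(t),t.mean(0).round(4),cv2.minEnclosingCircle((t[:,:2]*1000).astype(np.float32)))
t=q[(q[:,2]>.155)&(q[:,2]<.185)&(r<.09)&(r>.03)]
A=np.c_[t[:,:2]-t[:,:2].mean(0),np.ones(len(t))]; print('plate slope',np.linalg.lstsq(A,t[:,2],rcond=None)[0])
off(.4757,-.3469,.1312)
E
```

```text
inner 0.81 [323. 254.] n 1826 ztop 0.236 topmean [ 0.4746 -0.3471] rect [ 475.7 -347.3   19.5   19.4   59. ]
outer 0.64 [323. 196.] n 26148 ztop 0.181 topmean [ 0.4512 -0.3394] rect [ 466.3 -339.2  161.1  136.2   49.7]
0.225 1782 [ 0.4719 -0.3459  0.2348] ((468.5718078613281, -344.8594970703125), 17.557907104492188)
0.155 25751 [ 0.4511 -0.3392  0.1794] ((476.4977722167969, -347.02874755859375), 81.60687255859375)
plate slope [-4.39781532e-05  1.78102646e-03  1.79426203e-01]
tcp [ 0.4756 -0.3463  0.2088] R [[-0.955, 0.297, 0.0], [0.297, 0.955, 0.0], [-0.0, 0.0, -1.0]] t 17.6 share dxyz [-0.0008 -0.002   0.2586] F [-0.   0.4 -4.5] grip 0.21019272378063064 44.99844253063202
```

View pics/s5.png

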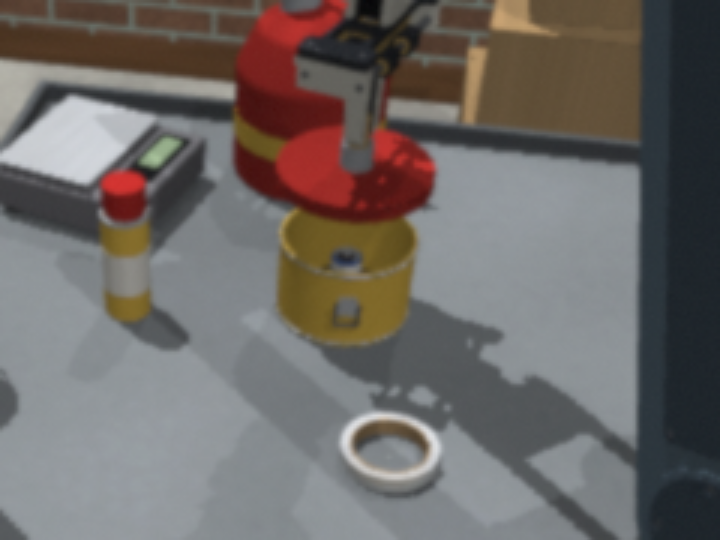

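The lid is level and nested above the tin, about (355,170) in the crop, with the tin at (345,270) and the cell inside. It is centred to within 1 mm, so I'll lower it.

servo_tool([
  {"dx":0.001,"dy":0,"dz":0.03,"yaw":0,"claw":1},
  {"dx":0.001,"dy":0,"dz":0.08,"yaw":0,"claw":1},
  {"dx":0.001,"dy":0,"dz":0.13,"yaw":0,"claw":1},
  {"dx":0.001,"dy":0,"dz":0.17,"yaw":0,"claw":1},
  {"dx":0.001,"dy":0,"dz":0.2,"yaw":0,"claw":1},
  {"dx":0.001,"dy":0,"dz":0.22,"yaw":0,"claw":1},
  {"dx":0.001,"dy":0,"dz":0.235,"yaw":0,"claw":1},
  {"dx":0.001,"dy":0,"dz":0.245,"yaw":0,"claw":1},
  {"dx":0.001,"dy":0,"dz":0.252,"yaw":0,"claw":1},
  {"dx":0.001,"dy":0,"dz":0.256,"yaw":0,"claw":1},
])

```text
time: 18.85
tool_pos: [0.475, -0.347, 0.1321]
tcp_rot: [[-0.955, 0.298, 0.0], [0.298, 0.955, -0.0], [-0.0, -0.0, -1.0]]
force: [0.1, 0.0, -4.0]
grip_width: 0.205
grip_force: 45.0
```

servo_tool([
  {"dx":0,"dy":0,"dz":0.001,"yaw":0,"claw":1},
  {"dx":0,"dy":0,"dz":0.002,"yaw":0,"claw":1},
  {"dx":0,"dy":0,"dz":0.003,"yaw":0,"claw":1},
  {"dx":0,"dy":0,"dz":0.003,"yaw":0,"claw":1},
  {"dx":0,"dy":0,"dz":0.003,"yaw":0,"claw":1},
  {"dx":0,"dy":0,"dz":0.003,"yaw":0,"claw":1},
  {"dx":0,"dy":0,"dz":0.003,"yaw":0,"claw":1},
  {"dx":0,"dy":0,"dz":0.003,"yaw":0,"claw":1},
  {"dx":0,"dy":0,"dz":0.003,"yaw":0,"claw":1},
  {"dx":0,"dy":0,"dz":0.003,"yaw":0,"claw":1},
])

```text
time: 20.1
tool_pos: [0.4749, -0.3469, 0.1311]
tcp_rot: [[-0.955, 0.298, 0.0], [0.298, 0.955, -0.0], [-0.0, -0.0, -1.0]]
force: [-0.0, -0.2, -3.9]
grip_width: 0.203
grip_force: 45.0
```

Almost down: the arm still carries about 4 N. I'll ease down another millimetre or so, to contact.

servo_tool([
  {"dx":0,"dy":0,"dz":0.001,"yaw":0,"claw":1},
  {"dx":0,"dy":0,"dz":0.002,"yaw":0,"claw":1},
  {"dx":0,"dy":0,"dz":0.003,"yaw":0,"claw":1},
  {"dx":0,"dy":0,"dz":0.004,"yaw":0,"claw":1},
  {"dx":0,"dy":0,"dz":0.005,"yaw":0,"claw":1},
  {"dx":0,"dy":0,"dz":0.005,"yaw":0,"claw":1},
  {"dx":0,"dy":0,"dz":0.005,"yaw":0,"claw":1},
  {"dx":0,"dy":0,"dz":0.005,"yaw":0,"claw":1},
  {"dx":0,"dy":0,"dz":0.005,"yaw":0,"claw":1},
  {"dx":0,"dy":0,"dz":0.005,"yaw":0,"claw":1},
])

```text
time: 21.35
tool_pos: [0.475, -0.3469, 0.131]
tcp_rot: [[-0.955, 0.298, 0.001], [0.298, 0.955, -0.001], [-0.001, -0.001, -1.0]]
force: [-4.2, 4.0, 7.1]
grip_width: 0.208
grip_force: 45.0
```

servo_tool([
  {"dx":0,"dy":0,"dz":-0.002,"yaw":0,"claw":1},
  {"dx":0,"dy":0,"dz":-0.003,"yaw":0,"claw":1},
  {"dx":0,"dy":0,"dz":-0.003,"yaw":0,"claw":0.8},
  {"dx":0,"dy":0,"dz":-0.003,"yaw":0,"claw":0.75},
  {"dx":0,"dy":0,"dz":-0.003,"yaw":0,"claw":0.65},
  {"dx":0,"dy":0,"dz":-0.003,"yaw":0,"claw":0.5},
  {"dx":0,"dy":0,"dz":-0.003,"yaw":0,"claw":0.4},
  {"dx":0,"dy":0,"dz":-0.06,"yaw":0,"claw":0.4},
  {"dx":0,"dy":0,"dz":-0.13,"yaw":0,"claw":0.4},
  {"dx":0,"dy":0,"dz":-0.13,"yaw":0,"claw":0.4},
])

```text
time: 22.6
tool_pos: [0.4761, -0.3481, 0.1713]
tcp_rot: [[-0.955, 0.298, 0.004], [0.298, 0.955, -0.004], [-0.005, -0.003, -1.0]]
force: [0.7, 0.2, -0.5]
grip_width: 0.602
grip_force: 0.0
```

```bash
python3 - <<'E'
from h import *
c,P=rep("wrist",["inner","outer"]); cv2.imwrite("pics/w6.png",c["color"])
d=camera("side"); cv2.imwrite("pics/s6.png",cv2.resize(d["color"][40:220,260:500],None,fx=3,fy=3))
q=P.reshape(-1,3); r=np.hypot(q[:,0]-.4755,q[:,1]+.347)
for lo,hi,r1 in((.15,.165,.015),(.12,.132,.02),(.085,.108,.09)):
    t=q[(q[:,2]>lo)&(q[:,2]<hi)&(r<r1)]
    if len(t)>5: print(lo,len(t),t.mean(0).round(4),cv2.minEnclosingCircle((t[:,:2]*1000).astype(np.float32)))
t=q[(q[:,2]>.094)&(q[:,2]<.11)&(r<.075)&(r>.025)]
A=np.c_[t[:,:2]-t[:,:2].mean(0),np.ones(len(t))]; print('plate slope',np.linalg.lstsq(A,t[:,2],rcond=None)[0])
off(.4757,-.3469,.107)
E
```

```text
inner 0.57 [324. 226.] n 1175 ztop 0.159 topmean [ 0.4744 -0.347 ] rect [ 475.  -347.    19.2   19.4    1.9]
inner 0.5 [321. 193.] n 23743 ztop 0.104 topmean [ 0.4655 -0.3438] rect [ 475.  -345.9  160.6  159.2   23.4]
outer 0.83 [324. 194.] n 23611 ztop 0.104 topmean [ 0.4656 -0.3439] rect [ 475.1 -346.1  161.   159.3   21.3]
0.15 722 [ 0.474  -0.3469  0.1569] ((475.041259765625, -347.2998046875), 10.116130828857422)
0.12 559 [ 0.4694 -0.345   0.1263] ((475.5427551269531, -347.0447692871094), 16.880842208862305)
0.085 23268 [ 0.4655 -0.3439  0.1017] ((476.1719970703125, -347.2801208496094), 81.65069580078125)
plate slope [-0.0005323   0.00101794  0.10172748]
tcp [ 0.4746 -0.3466  0.168 ] R [[-0.954, 0.298, -0.001], [0.298, 0.954, 0.001], [0.001, 0.001, -1.0]] t 22.8 share dxyz [-4.000e-03 -1.000e-04  2.032e-01] F [ 0.3  0.5 -0.1] grip 0.5979969935680435 0.0
```

View pics/s6.png

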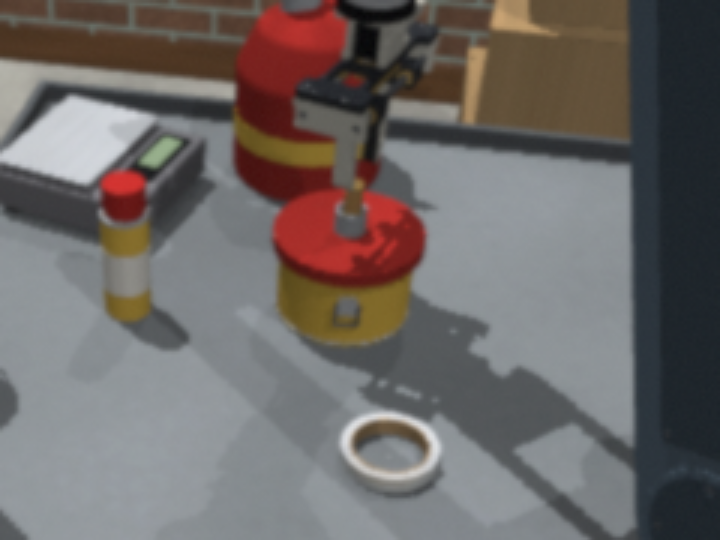

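The lid is home: stem top z 0.157, plate z 0.102 and level, with the cover nested on the tin at about (350,240) in the crop. I'll descend round the collar.

servo_tool([
  {"dx":-0.002,"dy":0,"dz":0,"yaw":0,"claw":0.4},
  {"dx":-0.002,"dy":0,"dz":0.04,"yaw":0,"claw":0.4},
  {"dx":-0.002,"dy":0,"dz":0.09,"yaw":0,"claw":0.4},
  {"dx":-0.002,"dy":0,"dz":0.14,"yaw":0,"claw":0.4},
  {"dx":-0.002,"dy":0,"dz":0.175,"yaw":0,"claw":0.4},
  {"dx":-0.002,"dy":0,"dz":0.195,"yaw":0,"claw":0.4},
  {"dx":-0.002,"dy":0,"dz":0.205,"yaw":0,"claw":0.4},
  {"dx":-0.002,"dy":0,"dz":0.21,"yaw":0,"claw":0.4},
  {"dx":-0.002,"dy":0,"dz":0.21,"yaw":0,"claw":0.4},
  {"dx":-0.002,"dy":0,"dz":0.21,"yaw":0,"claw":0.4},
], squeeze=35)

```text
time: 24.05
tool_pos: [0.4757, -0.3472, 0.106]
tcp_rot: [[-0.955, 0.298, 0.001], [0.298, 0.955, -0.001], [-0.001, -0.0, -1.0]]
force: [1.0, -0.3, 0.8]
grip_width: 0.598
grip_force: 0.0
```

servo_tool([
  {"dx":0,"dy":0,"dz":0,"yaw":0,"claw":0.45},
  {"dx":0,"dy":0,"dz":0,"yaw":0,"claw":0.5},
  {"dx":0,"dy":0,"dz":0,"yaw":0,"claw":0.55},
  {"dx":0,"dy":0,"dz":0,"yaw":0,"claw":0.6},
  {"dx":0,"dy":0,"dz":0,"yaw":0,"claw":0.63},
  {"dx":0,"dy":0,"dz":0,"yaw":0,"claw":0.66},
  {"dx":0,"dy":0,"dz":0,"yaw":0,"claw":1},
  {"dx":0,"dy":0,"dz":0,"yaw":0,"claw":1},
  {"dx":0,"dy":0,"dz":0,"yaw":0,"claw":1},
  {"dx":0,"dy":0,"dz":0,"yaw":0,"claw":1},
])

```text
time: 25.3
tool_pos: [0.4755, -0.347, 0.1055]
tcp_rot: [[-0.955, 0.298, -0.0], [0.298, 0.955, 0.0], [0.0, 0.0, -1.0]]
force: [0.2, 1.4, -0.0]
grip_width: 0.36
grip_force: 35.0
```

servo_tool([
  {"dx":0,"dy":0,"dz":-0.006,"yaw":0,"claw":1},
  {"dx":0,"dy":0,"dz":-0.015,"yaw":0,"claw":1},
  {"dx":0,"dy":0,"dz":-0.03,"yaw":0,"claw":1},
  {"dx":0,"dy":0,"dz":-0.05,"yaw":0,"claw":1},
  {"dx":0,"dy":0,"dz":-0.07,"yaw":0,"claw":1},
  {"dx":0,"dy":0,"dz":-0.09,"yaw":0,"claw":1},
  {"dx":0,"dy":0,"dz":-0.11,"yaw":0,"claw":1},
  {"dx":0,"dy":0,"dz":-0.13,"yaw":0,"claw":1},
  {"dx":0,"dy":0,"dz":-0.15,"yaw":0,"claw":1},
  {"dx":0,"dy":0,"dz":-0.16,"yaw":0,"claw":1},
])

```text
time: 26.55
tool_pos: [0.4756, -0.3472, 0.1541]
tcp_rot: [[-0.955, 0.298, 0.0], [0.298, 0.955, -0.0], [-0.0, -0.0, -1.0]]
force: [-0.5, 0.4, -1.9]
grip_width: 0.361
grip_force: 35.0
```

servo_tool([
  {"dx":0,"dy":0,"dz":-0.03,"yaw":0,"claw":1},
  {"dx":0,"dy":0,"dz":-0.07,"yaw":0,"claw":1},
  {"dx":0,"dy":0,"dz":-0.11,"yaw":0,"claw":1},
  {"dx":0,"dy":0,"dz":-0.15,"yaw":0,"claw":1},
  {"dx":0,"dy":0,"dz":-0.18,"yaw":0,"claw":1},
  {"dx":0,"dy":0,"dz":-0.2,"yaw":0,"claw":1},
  {"dx":0,"dy":0,"dz":-0.22,"yaw":0,"claw":1},
  {"dx":0,"dy":0,"dz":-0.22,"yaw":0,"claw":1},
  {"dx":0,"dy":0,"dz":-0.22,"yaw":0,"claw":1},
  {"dx":0,"dy":0,"dz":-0.22,"yaw":0,"claw":1},
])

```text
time: 27.8
tool_pos: [0.4753, -0.3469, 0.2191]
tcp_rot: [[-0.954, 0.298, -0.001], [0.298, 0.954, 0.001], [0.001, 0.0, -1.0]]
force: [0.3, -0.2, -2.2]
grip_width: 0.359
grip_force: 35.0
```

```bash
python3 - <<'E'
from h import *
c,P=rep("side",["inner","outer","tin"]); cv2.imwrite("pics/s7.png",cv2.resize(c["color"][40:220,260:500],None,fx=3,fy=3))
off(.4757,-.3469)
E
```

```text
inner 0.56 [376. 116.] n 974 ztop 0.133 topmean [ 0.4746 -0.3396] rect [ 475.4 -340.1   15.    18.9   86.2]
outer 0.82 [378.  85.] n 1357 ztop 0.229 topmean [ 0.4674 -0.3423] rect [ 469.5 -342.7   64.3   21.1   63.1]
tin 0.87 [374. 140.] n 1039 ztop 0.091 topmean [ 0.4724 -0.2817] rect [ 473.7 -291.5  129.    41.3    3.4]
tin 0.36 [376. 120.] n 962 ztop 0.131 topmean [ 0.4749 -0.3397] rect [ 475.4 -340.1   15.    18.9   86.2]
tcp [ 0.4755 -0.347   0.2194] R [[-0.954, 0.298, -0.0], [0.298, 0.954, 0.0], [0.0, 0.0, -1.0]] t 28.0 share dxyz [-0.0006  0.0007 -0.    ] F [ 0.7  0.4 -2.1] grip 0.3583728839233143 34.99928696081042
```

View pics/s7.png

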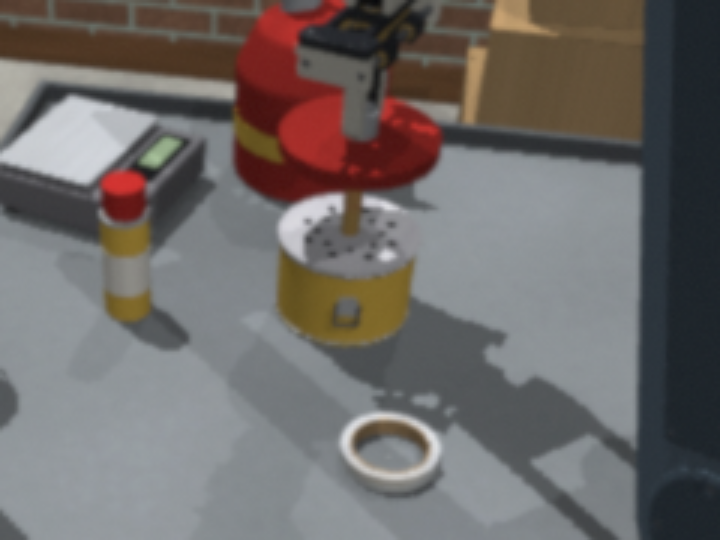

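The cover alone is held (2.1 N) and level at about (360,140). The inner lid is home on the tin at (350,235). The cover was raised 114 mm, so its skirt is about 40 mm above the stem. Handing in.

```bash
python3 -c "
from rig import sign_off; print(sign_off())"
```

```text
the job is handed in; nothing more can be done
None
```

I handed the job in at about 28 s of robot time, though the hand-in returned no verdict: the damaged cell is in the tin, the vented inner lid is fully home on it, and the gripper holds the red cover level and centred about 40 mm above the vent stem.

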